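Count along the filter rack and slide the UV filter into the third gap

TASK

Starting at the rail end with the orange cap, run a fingertip along the top of the filter rack's rail so that it bends the spring tabs in turn, beginning with the tab next to the cap, until you have reached the third gap; do not bend any tab beyond the one on that gap's far side. Then push the silver UV filter that lies in front of the rack across the shelf with your fingertips, flat and never lifted, into that third gap until it is fully home against the rail. Leave the other things where they are and draw your hand clear.

Things in the scene. Friction and masses are not known exactly. Their poses are not given: they have to be found in the camera images.
- rack: plywood filter rack, fixed to the black shelf. Origin on the shelf, mid-line of the divider noses (open front, towards the robot). x points into the gaps, y along the rail, z up. Seven dividers 8 mm thick, 14 mm high, noses at x = 0, at y = 0, +-54, +-108, +-162 mm. Between them six gaps 46 mm wide, centred at y = +-27, +-81, +-135 mm, floor = the shelf, closed by the rail's face at x = 45 mm
- rail_mid (a point): middle of the rail's top face, rack x = 52.5 mm, y = 0, 26 mm above the shelf. The rail is 15 mm thick (rack x = 45 to 60 mm), 364 mm long. Seven white spring tabs stand on it, one in line with each divider: 20 mm wide along x, 3 mm thick along y, 30 mm tall (tops 56 mm above the shelf)
- orange_cap: orange round cap, 28 mm diameter, 26 mm high, fixed to one end of the rail, flush with its top, at rack x = 52.5 mm, y = +192 or -192 mm (a grey one is at the other end). Counting starts at the orange cap. Origin: centre of its underside
- uv_filter: loose UV filter lying flat on the shelf in front of the rack: a disc 40 mm in diameter and 9 mm high, silver ring with pale glass, about 30 g. Origin: centre of its underside; z up. Fully home in a gap its centre is at rack x = 25 mm, in the middle of the gap give or take 3 mm
- tab0 (a joint): spring tab at rack y = +162 mm, hinged at its foot (26 mm above the shelf) about the rack's x axis: 0 upright, positive when its top is bent towards rack -y, negative towards +y; it gives up to 1.35 rad either way. Soft (0.03 N m/rad, about 1 N at the fingertip), springs back upright at once
- tab1 (a joint): spring tab at rack y = +108 mm, hinged at its foot (26 mm above the shelf) about the rack's x axis: 0 upright, positive when its top is bent towards rack -y, negative towards +y; it gives up to 1.35 rad either way. Soft (0.03 N m/rad, about 1 N at the fingertip), springs back upright at once
- tab2 (a joint): spring tab at rack y = +54 mm, hinged at its foot (26 mm above the shelf) about the rack's x axis: 0 upright, positive when its top is bent towards rack -y, negative towards +y; it gives up to 1.35 rad either way. Soft (0.03 N m/rad, about 1 N at the fingertip), springs back upright at once
- tab3 (a joint): spring tab at rack y = +0 mm, hinged at its foot (26 mm above the shelf) about the rack's x axis: 0 upright, positive when its top is bent towards rack -y, negative towards +y; it gives up to 1.35 rad either way. Soft (0.03 N m/rad, about 1 N at the fingertip), springs back upright at once
- tab4 (a joint): spring tab at rack y = -54 mm, hinged at its foot (26 mm above the shelf) about the rack's x axis: 0 upright, positive when its top is bent towards rack -y, negative towards +y; it gives up to 1.35 rad either way. Soft (0.03 N m/rad, about 1 N at the fingertip), springs back upright at once
- tab5 (a joint): spring tab at rack y = -108 mm, hinged at its foot (26 mm above the shelf) about the rack's x axis: 0 upright, positive when its top is bent towards rack -y, negative towards +y; it gives up to 1.35 rad either way. Soft (0.03 N m/rad, about 1 N at the fingertip), springs back upright at once
- tab6 (a joint): spring tab at rack y = -162 mm, hinged at its foot (26 mm above the shelf) about the rack's x axis: 0 upright, positive when its top is bent towards rack -y, negative towards +y; it gives up to 1.35 rad either way. Soft (0.03 N m/rad, about 1 N at the fingertip), springs back upright at once
- blue_filter: bystander: blue filter, 40 mm disc 9 mm high, loose, home in the gap at rack y = +135 mm. Origin: centre of its underside
- green_filter: bystander: green filter, 40 mm disc 9 mm high, loose, home in the gap at rack y = -135 mm. Origin: centre of its underside
- teleconverter: bystander: silver and black teleconverter, upright cylinder 63 mm in diameter, 43 mm high, loose, left of the work. Origin: centre of its underside
- blower: bystander: teal hard silicone blower, bulb 58 mm in diameter standing with its nozzle up, 115 mm high, loose, right of the work. Origin: centre of its underside
- level: bystander: small grey hot-shoe level with a yellow-green vial, 20 x 20 x 16 mm, loose, beyond the rack. Origin: centre of its underside
- card_case: bystander: red memory card case, 55 x 85 x 16 mm, loose, beyond the rack. Origin: centre of its underside
- lens_holder: bystander: fixed vertical lens holder with a steel spring clip and a black lens in it, 90 x 90 mm foot, 140 mm high, left of the rack. Origin: centre of its underside

How it is judged:
On the way, in this order (a step that is already met when the one before it is completed fails the run):
1. the tab next to the orange cap is bent (((y of orange_cap in the frame of rack above 0 m and (value of joint tab0 above 0.25 rad or value of joint tab0 below -0.25 rad)) or (y of orange_cap in the frame of rack below 0 m and (value of joint tab6 above 0.25 rad or value of joint tab6 below -0.25 rad)))).
2. then the second tab from the cap is bent (((y of orange_cap in the frame of rack above 0 m and (value of joint tab1 above 0.25 rad or value of joint tab1 below -0.25 rad)) or (y of orange_cap in the frame of rack below 0 m and (value of joint tab5 above 0.25 rad or value of joint tab5 below -0.25 rad)))).
3. then the third tab from the cap, where the third gap begins, is bent (((y of orange_cap in the frame of rack above 0 m and (value of joint tab2 above 0.25 rad or value of joint tab2 below -0.25 rad)) or (y of orange_cap in the frame of rack below 0 m and (value of joint tab4 above 0.25 rad or value of joint tab4 below -0.25 rad)))).
4. then the UV filter is fully home in the third gap (((y of orange_cap in the frame of rack above 0 m and y of uv_filter in the frame of rack between 0.02 and 0.034 m) or (y of orange_cap in the frame of rack below 0 m and y of uv_filter in the frame of rack between -0.034 and -0.02 m)) and x of uv_filter in the frame of rack between 0.02 and 0.029 m and height (world z) of uv_filter below 0.004 m and angle between uv_filter's own z axis and vertical below 0.1 rad), for 0.2 s.
At the end, for the whole second after the job is handed in: The UV filter lies flat and at rest in the third gap counted from the orange cap, its centre within 5 mm of the home position against the rail (rack x 20 to 29 mm) and within 7 mm of the gap's middle (all of step 4 and linear speed of uv_filter below 0.01 m/s); the robot touches nothing.
It fails at once if the UV filter is lifted more than 12 mm or tipped up more than 0.5 rad (height (world z) of uv_filter above 0.012 m or angle between uv_filter's own z axis and vertical above 0.5 rad).
It fails at once if a tab beyond the far side of the third gap is bent ((y of orange_cap in the frame of rack above 0 m and ((value of joint tab4 above 0.25 rad or value of joint tab4 below -0.25 rad) or (value of joint tab5 above 0.25 rad or value of joint tab5 below -0.25 rad) or (value of joint tab6 above 0.25 rad or value of joint tab6 below -0.25 rad))) or (y of orange_cap in the frame of rack below 0 m and ((value of joint tab0 above 0.25 rad or value of joint tab0 below -0.25 rad) or (value of joint tab1 above 0.25 rad or value of joint tab1 below -0.25 rad) or (value of joint tab2 above 0.25 rad or value of joint tab2 below -0.25 rad)))).
It fails at once if one of the stored filters, the teleconverter, blower, level or card case is moved more than 15 mm (distance of any of blue_filter, green_filter, teleconverter, blower, level, card_case from where it was at the start of the episode above 0.015 m).
It also fails if it takes over 54 s, if anything falls off the work surface, if the arm or the gripper's body presses on something with over 40 N, if the wrist force passes 120 N, or if a joint passes its speed limit or range.

ROBOT

A 6-joint arm with a two-finger parallel gripper is mounted at the origin on the work surface. World frame = base frame: x ahead of the robot, y to its left, z up, the work surface at z = 0. Lengths are in m, angles in rad, forces in N, time in s.
With the tool pointing down it reaches from about 0.25 to 0.775 m from the base axis. Payload 4 kg.
Tool frame: the origin (TCP) lies on the centre line of the jaws, within the pads' length; the fingertips stand 17 mm ahead of it and the grasp point (between the pads) lies 2 mm behind it; z points along the fingers, y is the line along which they close (so a half turn about z gives the same grasp; the last joint's range is limited). The gripper opens to 94 mm and grips with 3 to 60 N. Pads are 16 mm wide; open, the fingers measure 119 mm over their backs; the gripper's body (75 mm by 177 mm) begins 78 mm behind the grasp point.
Start: joints at [-1.386, 0.087, 1.371, -0, 1.684, -0.103], TCP at [0.156, -0.527, 0.223] pointing down, gripper open.
Joint ranges: [-3.1, 3.1], [-0.76, 2.03], [0.27, 2.55], [-1.08, 4.22], [0.17, 2.65], [-2.57, 2.57]. Speed limits (rad/s): [2.79, 2.79, 3.14, 3.14, 3.14, 3.14].

INTERFACE

Orientations are given as [roll, pitch, yaw] about the fixed x, y, z axes, in that order (R = Rz(yaw) Ry(pitch) Rx(roll)).
In Python, from bench import robot gives the robot as it stands.
- The arm moves only by the tool servo_tool, never from a script. Its argument "plan" is a list of rows, each a list of 7 numbers: the shift along the tool's x, y, z normalised to -1 to 1, where 1 is 0.1 m, then the turn, a rotation vector about the tool's x, y, z normalised to -1 to 1, where 1 is pi/2 rad, then the finger opening in mm, from 0 to 94. In form: [[x, y, z, ax, ay, az, gripper], ...]. A call has 1 to 12 rows; each row is the pose to reach, as a shift and turn from the pose commanded when the call began, along the tool's axes at that moment; what a row does not reach only later rows make up. A row lasts 1/12 s, in which the tool goes at most 41.7 mm and 7.16 degrees, less where a joint would pass 70% of its speed; a pose out of reach is approached as far as the arm can. A call with a number of a shift or a turn outside -1 to 1 is refused whole. A call with a gripper value outside its range is refused whole. The fingers move at their own pace and stop on an object; the grip force is fixed at half the most. Time passes only in rows, so rows that repeat a pose let the fingers close. It gives the time, the measured TCP pose, the force, the opening and the grip force at its end, in the units of the state.
- robot.get_obs(): the state, without advancing time (a new reading comes with each control period).
- robot.snapshot(name): name is "scene" or "top"; returns the picture (480x640x3 uint8, red, green, blue); there is no depth.
- robot.camera_params(name): a dict with "camera_matrix" (3x3 intrinsics, pixels), "rvec" (rotation vector, rad) and "tvec" (3), from world to camera coordinates, as OpenCV has them. Camera axes: x right, y down, z forward; pixel columns grow to the right and rows downward; lengths in m; the calibration is good to about 2 mm. A picture is of the moment at which its call begins. camera_params takes no time and is no camera call.
- robot.close_job(): hands the job in; it is judged then, once.
Trained networks look in the newest picture that a camera, given by its name, has taken for a name from the list of things; names that differ only in an ending like _2 or _b are one class to them, and where a whole thing is asked for, a point or a joint stands for the part that bears it (a point fixed in the world has none). Each returns a list of dicts, best first, with "conf" (0 to 1); they miss things now and then, are a little off and sometimes report something else, mostly with a low value. They report only what shows in the picture. A call takes as long as a camera call.
- robot.find_in(thing, camera): "extent" ([centre column, centre row, width, height] in pixels, round what is visible of it).
The state is a dict: "time": time; "joint_positions": joint angles; "qvel": joint speeds; "joint_torque": joint torques, N m; "tool_pos": TCP position; "ee_rot": TCP orientation; "wrist_force": force on the tool from outside, world axes, zero at the start; "wrist_torque": the same for the moment, N m; "width": finger opening in m; "finger_force": force on a finger pad.
Only numpy, scipy, OpenCV 4.12 (cv2) and the standard library are available. Lean on these libraries where they do the work, as an engineer would, in place of code of your own. Each camera call takes 0.05 s, during which the arm holds its last target. There are 200 camera calls.

## Working session

There is one attempt and no reset: what is moved stays moved. The work goes in short steps, Python scripts to look and compute and a tool call to move; the robot and the scene stay as the last step left them, time stands still between calls to the robot, and variables do not carry over. Pictures are saved under pics/ and viewed, at most 10 in all, crops included, and the job is handed in when it is done.

Besides the shell and the picture viewer there is one more tool, called after ">>>" by a JSON object that holds its "op" and its "data". servo_tool: Moves the arm, as the interface text tells. Scaled input: -1 to 1 covers 0.1 m each way for a shift and pi/2 rad each way for a turn. Its arguments: {"type":"object","properties":{"plan":{"type":"array","items":{"type":"array","items":{"type":"number"}}}},"required":["plan"]}

```bash
mkdir -p pics; cat > h.py <<'E'
import numpy as np, cv2
from bench import robot
def cam(n):
    p=robot.camera_params(n); K=np.array(p["camera_matrix"],float); r=np.array(p["rvec"],float); t=np.array(p["tvec"],float).reshape(3); return K,r,t
def ray(n,u,v,z):
    K,r,t=cam(n); R=cv2.Rodrigues(r)[0]; d=R.T@np.linalg.inv(K)@[u,v,1]; c=-R.T@t
    return c+d*(z-c[2])/d[2]
def proj(n,P):
    K,r,t=cam(n); return cv2.projectPoints(np.array(P,float).reshape(-1,3),r,t,K,None)[0].reshape(-1,2)
E
python3 - <<'E'
from h import *
for n in("scene","top"):
    im=robot.snapshot(n); cv2.imwrite(f"pics/{n}0.png",im[:,:,::-1])
    for th,z in(("rack",.01),("orange_cap",.026),("uv_filter",.009),("rail_mid",.026),("teleconverter",.043),("blower",.05),("lens_holder",.1),("level",.016),("card_case",.016),("blue_filter",.009),("green_filter",.009)):
        f=robot.find_in(th,n)
        for q in f[:2]: print(n,th,np.round(q["extent"],1),round(q["conf"],2),ray(n,*q["extent"][:2],z).round(3))
o=robot.get_obs();print(o)
E
```

```text
scene rack [327.6 254.  171.   36.2] 0.62 [0.639 0.048 0.01 ]
scene orange_cap [328.1 253.2   3.1  19.7] 0.62 [0.653 0.046 0.026]
scene orange_cap [415.8 253.4  15.7  17.5] 0.52 [0.683 0.231 0.026]
scene uv_filter [278.3 230.7  17.6  15.6] 0.76 [ 0.546 -0.051  0.009]
scene teleconverter [446.6 192.7  28.3  23.2] 0.74 [0.515 0.357 0.043]
scene blower [119.9 219.2  27.   42.7] 0.93 [ 0.497 -0.396  0.05 ]
scene lens_holder [496.9 216.3  58.7  68.7] 0.87 [0.675 0.398 0.1  ]
scene level [ 3.545e+02  2.537e+02 -2.000e-01  4.800e+00] 0.6 [0.654 0.104 0.016]
scene level [264.  318.9  13.8  18.2] 0.42 [ 0.796 -0.101  0.016]
scene card_case [405.4 307.4  47.1  29.2] 0.57 [0.812 0.171 0.016]
scene blue_filter [388.4 243.9  13.8   9.4] 0.67 [0.629 0.186 0.009]
scene green_filter [264.4 256.2  21.1  11. ] 0.44 [ 0.623 -0.088  0.009]
scene green_filter [379.5 246.9   1.2  13. ] 0.33 [0.635 0.165 0.009]
top rack [319.6 238.1 159.9  29.5] 0.57 [0.637 0.051 0.01 ]
top orange_cap [239.8 228.9  10.2  15.6] 0.45 [0.66  0.233 0.026]
top uv_filter [365.8 281.1  18.   17.9] 0.64 [ 0.536 -0.054  0.009]
top 
[... 586 characters left out ...]
  0.009]
{'time': 1.2, 'joint_positions': array([-1.38609425e+00,  8.72206559e-02,  1.37070663e+00,  6.74513918e-06,
        1.68358619e+00, -1.03109379e-01]), 'qvel': array([ 0.0012155 ,  0.00071633, -0.00110638, -0.00057769,  0.00047326,
        0.0001646 ]), 'joint_torque': array([ 1.69509934e-03, -3.40045524e+01, -3.02596307e+01,  7.18548638e-02,
        2.37377454e-02, -2.62074948e-06]), 'tool_pos': array([ 0.1561165 , -0.52739961,  0.22249121]), 'ee_rot': array([3.14151320e+00, 1.48304779e-06, 2.87812218e-01]), 'wrist_force': array([-0.18813516, -0.51613276,  0.56112021]), 'wrist_torque': array([ 0.01026055, -0.01059251,  0.0306319 ]), 'finger_force': 0.0, 'width': 0.09376970497800907}
```

View pics/top0.png

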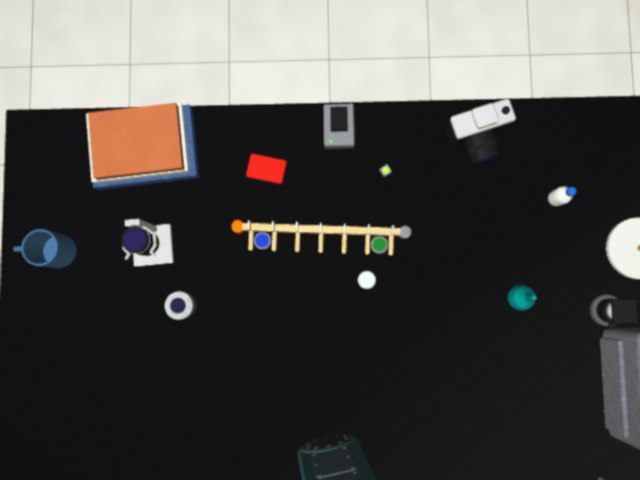

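View pics/scene0.png

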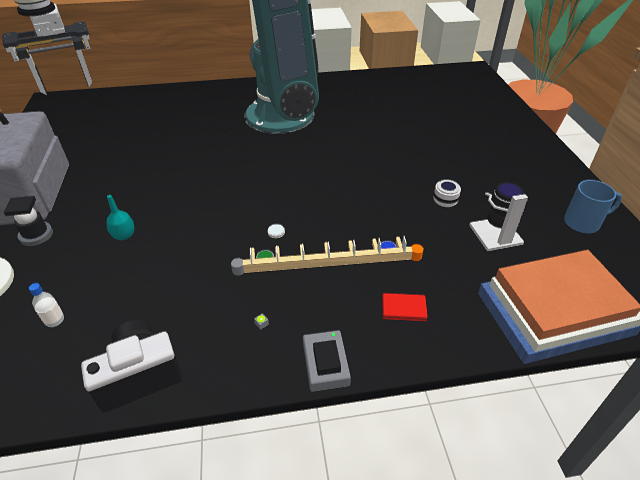

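```bash
cat > fit.py <<'E'
from h import *
from scipy.optimize import least_squares
ims={n:cv2.imread(f"pics/{n}0.png") for n in("scene","top")}
def blob(n,lo,hi,box):
    x0,y0,x1,y1=box; m=cv2.inRange(cv2.cvtColor(ims[n][y0:y1,x0:x1],cv2.COLOR_BGR2HSV),lo,hi)
    M=cv2.moments(m,True); return np.array([M["m10"]/M["m00"]+x0,M["m01"]/M["m00"]+y0]),M["m00"]
O=((3,150,100),(16,255,255));B=((110,150,80),(130,255,255));G=((50,100,40),(75,255,255));GR=((0,0,60),(180,40,200));W=((0,0,120),(180,60,255))
obs=[("top",O,(225,215,247,240),(.0525,.192,.02)),("top",GR,(398,222,415,243),(.0525,-.192,.02)),("top",B,(252,230,274,252),(.025,.135,.008)),("top",G,(368,234,392,256),(.025,-.135,.008)),
("scene",O,(408,240,428,264),(.0525,.192,.015)),("scene",GR,(230,256,244,278),(.0525,-.192,.015))]
px=[]
for n,c,b,P in obs:
    p,a=blob(n,*c,b); px.append(p); print(n,P,p.round(1),a)
def T(q,P): c,s=np.cos(q[2]),np.sin(q[2]); P=np.asarray(P); return np.array([q[0]+c*P[0]-s*P[1],q[1]+s*P[0]+c*P[1],P[2]])
f=lambda q:np.concatenate([proj(n,T(q,P))[0]-p for (n,c,b,P),p in zip(obs,px)])
for sel in(("top",),("scene",),("top","scene")):
    g=lambda q:np.concatenate([proj(n,T(q,P))[0]-p for (n,c,b,P),p in zip(obs,px) if n in sel])
    r=least_squares(g,[.6,.05,0]);print(sel,r.x.round(4),r.fun.round(1))
q=r.x
u={}
for n,b in(("top",(352,266,382,296)),("scene",(265,221,289,240))):
    p,a=blob(n,*W,b); u[n]=p; print("uv",n,p.round(1),a,ray(n,*p,.009).round(4),ray(n,*p,.005).round(4))
def draw(n,q,box,k,out):
    x0,y0,x1,y1=box; im=cv2.resize(ims[n][y0:y1,x0:x1],None,fx=k,fy=k,interpolation=cv2.INTER_CUBIC)
    d=lambda P:tuple(int(v) for v in (proj(n,T(q,P))[0]-[x0,y0]+.5)*k)
    for i in range(-3,4):
        y=.054*i; cv2.line(im,d((0,y,.014)),d((.045,y,.014)),(0,0,255),1); cv2.line(im,d((.0525,y,.026)),d((.0525,y,.056)),(255,0,255),1)
    for x in(.045,.06): cv2.line(im,d((x,-.182,.026)),d((x,.182,.026)),(0,255,0),1)
    cv2.imwrite(out,im)
draw("top",q,(225,200,425,300),4,"pics/ot.png");draw("scene",q,(225,215,430,290),3.9,"pics/os.png")
E
python3 fit.py; python3 -c "
import cv2,numpy as np
a=cv2.imread('pics/ot.png');b=cv2.imread('pics/os.png')[:200+0]
b=cv2.imread('pics/os.png');b=b[60:260,:800];b=cv2.copyMakeBorder(b,0,0,0,800-b.shape[1],0)
cv2.imwrite('pics/o.png',np.vstack([a,b]))"
```

```text
top (0.0525, 0.192, 0.02) [236.7 225.9] 121.0
top (0.0525, -0.192, 0.02) [405.2 231.7] 132.0
top (0.025, 0.135, 0.008) [261.9 240. ] 139.0
top (0.025, -0.135, 0.008) [379.  244.1] 140.0
scene (0.0525, 0.192, 0.015) [416.8 251.9] 173.0
scene (0.0525, -0.192, 0.015) [237.  266.1] 188.0
('top',) [ 0.6037  0.0506 -0.0532] [ 0.8  0.5 -0.9  0.4  0.3 -0.4 -0.3 -0.5]
('scene',) [ 0.6067  0.0485 -0.0544] [-0.5  0.2  0.4  0. ]
('top', 'scene') [ 0.6044  0.0499 -0.0533] [ 1.1  0.2 -0.6  0.1  0.6 -0.7 -0.  -0.8 -0.2 -0.7  1.1 -0.8]
uv top [366.4 279.5] 258.0 [ 0.5392 -0.0551  0.009 ] [ 0.5394 -0.0553  0.005 ]
uv scene [275.8 230.6] 199.0 [ 0.545  -0.0567  0.009 ] [ 0.5406 -0.0566  0.005 ]
```

View pics/o.png

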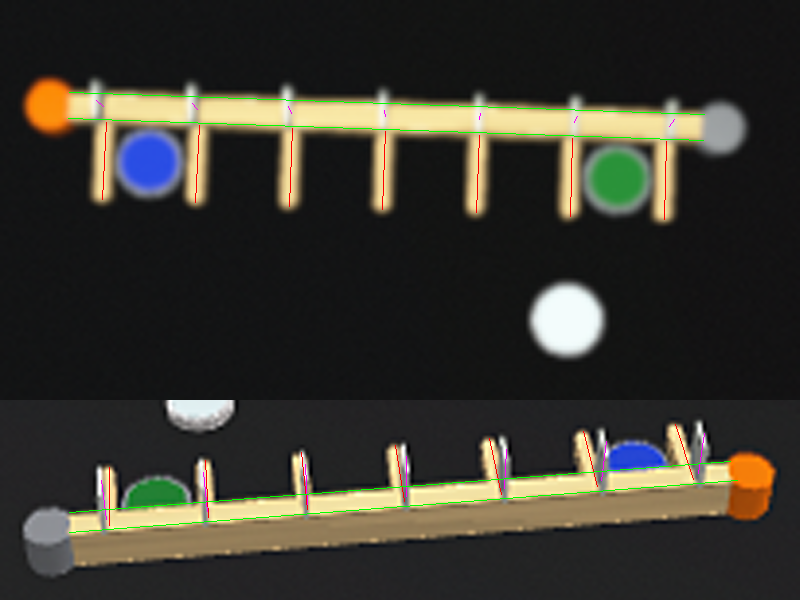

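Top view: orange cap at (237,226), grey at (405,232), UV filter at (366,280). The model overlay matches the rack, so the rack is at about (0.604, 0.050), yaw -0.053, with the cap at rack +y and the filter near (0.540, -0.055). The third gap is at rack y = +27 mm. I'll travel high to the cap first.

>>> {"op": "servo_tool", "data": {"plan": [[1,-0.83,0,0,0,0,0],[1,-0.83,0,0,0,0,0],[1,-0.83,0,0,0,0,0],[1,-0.83,0,0,0,0,0],[1,-0.83,0,0,0,0,0]]}}

```text
time: 1.62
tool_pos: [0.2296, -0.418, 0.2231]
ee_rot: [3.14, -0.0, 0.291]
wrist_force: [-0.4, -1.2, 0.4]
width: 0.0641
finger_force: 0.0
```

>>> {"op": "servo_tool", "data": {"plan": [[1,-0.83,0,0,0,0,0],[1,-0.83,0,0,0,0,0],[1,-0.83,0,0,0,0,0],[1,-0.83,0,0,0,0,0]]}}

```text
time: 1.95
tool_pos: [0.303, -0.3085, 0.2229]
ee_rot: [-3.141, -0.002, 0.293]
wrist_force: [-0.8, -0.8, 0.1]
width: 0.0375
finger_force: 0.0
```

>>> {"op": "servo_tool", "data": {"plan": [[1,-0.83,0,0,0,0,0],[1,-0.83,0,0,0,0,0],[1,-0.83,0,0,0,0,0],[1,-0.83,0,0,0,0,0]]}}

```text
time: 2.28
tool_pos: [0.3756, -0.2004, 0.2227]
ee_rot: [-3.141, -0.002, 0.294]
wrist_force: [-0.1, -0.2, 0.3]
width: 0.0112
finger_force: 0.0
```

>>> {"op": "servo_tool", "data": {"plan": [[1,-0.83,0,0,0,0,0],[1,-0.83,0,0,0,0,0],[1,-0.83,0,0,0,0,0],[1,-0.83,0,0,0,0,0]]}}

```text
time: 2.62
tool_pos: [0.448, -0.0927, 0.2222]
ee_rot: [-3.14, -0.002, 0.293]
wrist_force: [-1.9, 0.3, -0.4]
width: 0.0004
finger_force: 0.0
```

>>> {"op": "servo_tool", "data": {"plan": [[1,-0.83,0,0,0,0,0],[1,-0.83,0,0,0,0,0],[1,-0.83,0,0,0,0,0],[1,-0.83,0,0,0,0,0]]}}

```text
time: 2.95
tool_pos: [0.5205, 0.0149, 0.2215]
ee_rot: [-3.14, -0.001, 0.292]
wrist_force: [-0.7, -0.3, 0.2]
width: 0.0005
finger_force: 0.0
```

>>> {"op": "servo_tool", "data": {"plan": [[1,-0.83,0,0,0,0,0],[1,-0.83,0,0,0,0,0],[1,-0.83,0,0,0,0,0],[1,-0.83,0,0,0,0,0]]}}

```text
time: 3.28
tool_pos: [0.5929, 0.1226, 0.2202]
ee_rot: [-3.14, 0.001, 0.291]
wrist_force: [-0.4, 0.3, -0.7]
width: 0.0004
finger_force: 0.0
```

>>> {"op": "servo_tool", "data": {"plan": [[1,-0.83,0,0,0,-0.783,0],[1,-0.83,0,0,0,-0.783,0],[1,-0.83,0,0,0,-0.783,0],[1,-0.83,0,0,0,-0.783,0],[1,-0.83,0,0,0,-0.783,0],[1,-0.83,0,0,0,-0.783,0],[1,-0.83,0,0,0,-0.783,0],[1,-0.83,0,0,0,-0.783,0],[1,-0.83,0,0,0,-0.783,0],[1,-0.83,0,0,0,-0.783,0],[1,-0.83,0,0,0,-0.783,0],[1,-0.83,0,0,0,-0.783,0]]}}

```text
time: 4.28
tool_pos: [0.6632, 0.2257, 0.2221]
ee_rot: [-3.141, 0.001, 1.513]
wrist_force: [0.5, -0.4, 0.1]
width: 0.0003
finger_force: 0.0
```

>>> {"op": "servo_tool", "data": {"plan": [[0.08,0.03,0.4,0,0,0,0],[0.08,0.03,0.8,0,0,0,0],[0.08,0.03,1,0,0,0,0],[0.08,0.03,1,0,0,0,0]]}}

```text
time: 4.62
tool_pos: [0.6624, 0.2339, 0.1141]
ee_rot: [-3.129, 0.005, 1.515]
wrist_force: [-0.2, -0.4, -2.0]
width: 0.0007
finger_force: 0.0
```

>>> {"op": "servo_tool", "data": {"plan": [[0,0,0.3,0,0,0,0],[0,0,0.64,0,0,0,0],[0,0,0.64,0,0,0,0],[0,0,0.64,0,0,0,0],[0,0,0.64,0,0,0,0]]}}

```text
time: 5.03
tool_pos: [0.6674, 0.2361, 0.0614]
ee_rot: [3.138, -0.001, 1.517]
wrist_force: [0.4, 0.5, 0.6]
width: 0.0002
finger_force: 0.0
```

```bash
python3 - <<'E'
from h import *
im=robot.snapshot("scene"); cv2.imwrite("pics/s1.png",cv2.resize(im[150:300,280:480,::-1],None,fx=4,fy=4))
print(robot.get_obs()["tool_pos"])
E
```

```text
[0.66793013 0.23639812 0.06234968]
```

View pics/s1.png

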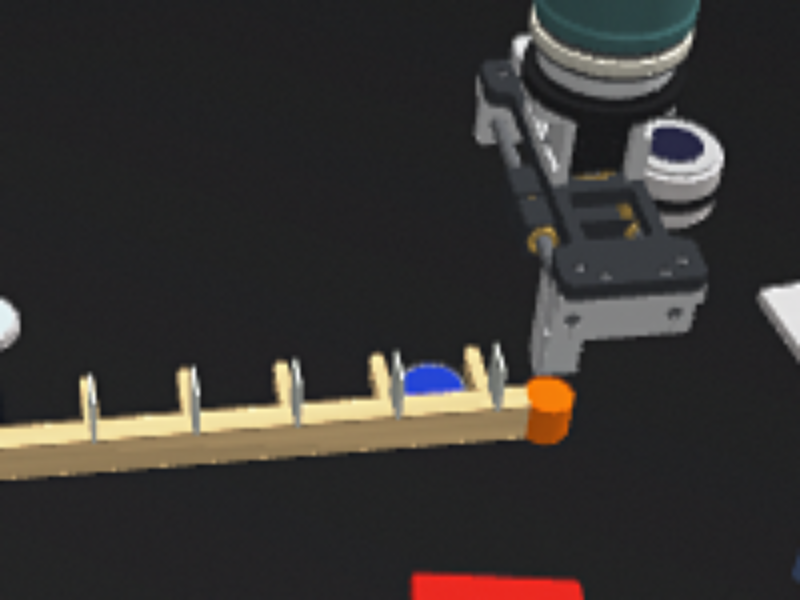

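Fingers are closed just above the orange cap (545,390), clear of tab 0 (497,375). Now I'll sweep.

>>> {"op": "servo_tool", "data": {"plan": [[0,0,0.04,0,0,0,0],[-0.15,0,0.04,0,0,0,0],[-0.3,0,0.04,0,0,0,0],[-0.45,0,0.04,0,0,0,0],[-0.6,0,0.04,0,0,0,0],[-0.75,0,0.04,0,0,0,0],[-0.9,0,0.04,0,0,0,0],[-1,0,0.04,0,0,0,0]]}}

```text
time: 5.75
tool_pos: [0.6605, 0.1338, 0.0546]
ee_rot: [3.141, 0.0, 1.516]
wrist_force: [0.2, 1.5, 1.5]
width: 0.0002
finger_force: 0.5
```

>>> {"op": "servo_tool", "data": {"plan": [[-0.12,0,0,0,0,0,0],[-0.24,0,0,0,0,0,0],[-0.36,0,0,0,0,0,0],[-0.48,0,0,0,0,0,0],[-0.6,0,0,0,0,0,0],[-0.6,0,0,0,0,0,0],[-0.6,0,0,0,0,0,0]]}}

```text
time: 6.33
tool_pos: [0.6575, 0.0747, 0.0548]
ee_rot: [3.141, 0.002, 1.516]
wrist_force: [-0.1, -1.5, 2.6]
width: 0.0005
finger_force: 1.0
```

```bash
python3 - <<'E'
from h import *
im=robot.snapshot("scene"); cv2.imwrite("pics/s2.png",cv2.resize(im[150:300,230:430,::-1],None,fx=4,fy=4))
print(robot.get_obs()["tool_pos"])
E
```

```text
[0.65757529 0.07541984 0.05484028]
```

View pics/s2.png

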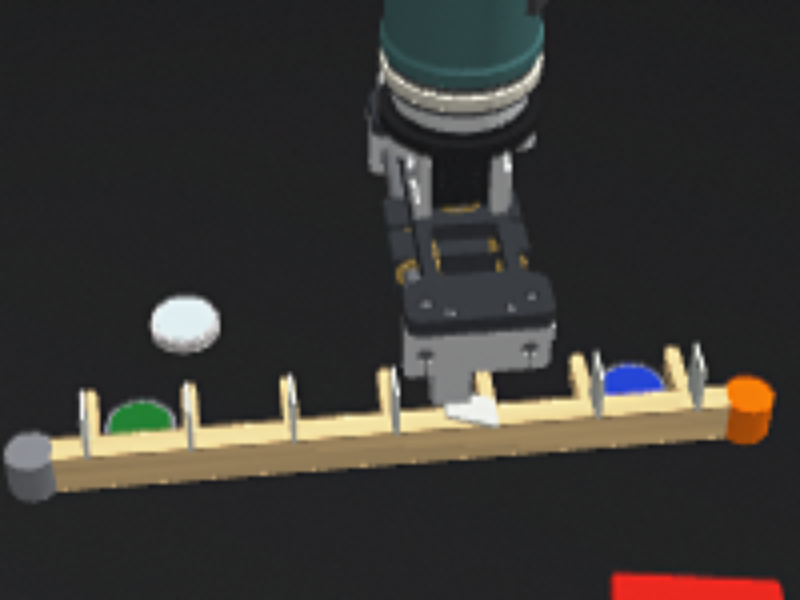

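The fingertip stands in the third gap with tab 2 bent under it (475,410). I'll lift and go behind the filter.

>>> {"op": "servo_tool", "data": {"plan": [[0,0,-0.4,0,0,0,0],[0,0,-0.7,0,0,0,0],[-0.3,-0.3,-0.7,0,0,0,24],[-0.6,-0.6,-0.7,0,0,0,24],[-0.9,-0.9,-0.7,0,0,0,24],[-1,-1,-0.7,0,0,0,24],[-1,-1,-0.7,0,0,0,24]]}}

```text
time: 6.97
tool_pos: [0.5497, -0.0196, 0.1244]
ee_rot: [-3.14, 0.001, 1.516]
wrist_force: [0.6, 0.5, 0.7]
width: 0.0239
finger_force: 0.0
```

>>> {"op": "servo_tool", "data": {"plan": [[-0.4,-0.11,0,0,0,0,24],[-0.78,-0.11,0,0,0,0,24],[-0.78,-0.11,0,0,0,0,24],[-0.78,-0.11,0.3,0,0,0,24],[-0.78,-0.11,0.6,0,0,0,24],[-0.78,-0.11,0.75,0,0,0,24],[-0.78,-0.11,0.85,0,0,0,24],[-0.78,-0.11,0.85,0,0,0,24],[-0.78,-0.11,0.85,0,0,0,24],[-0.78,-0.11,0.85,0,0,0,24]]}}

```text
time: 7.8
tool_pos: [0.5386, -0.0952, 0.0409]
ee_rot: [3.139, 0.0, 1.518]
wrist_force: [-0.3, -0.1, -0.3]
width: 0.024
finger_force: 0.0
```

```bash
python3 - <<'E'
from h import *
im=robot.snapshot("scene"); cv2.imwrite("pics/s3.png",cv2.resize(im[150:300,200:400,::-1],None,fx=4,fy=4))
o=robot.get_obs();print(o["tool_pos"],o["ee_rot"],o["width"])
E
```

```text
[ 0.53864892 -0.0953817   0.0412386 ] [3.13819647e+00 7.18396205e-04 1.51829931e+00] 0.02377792177535788
```

View pics/s3.png

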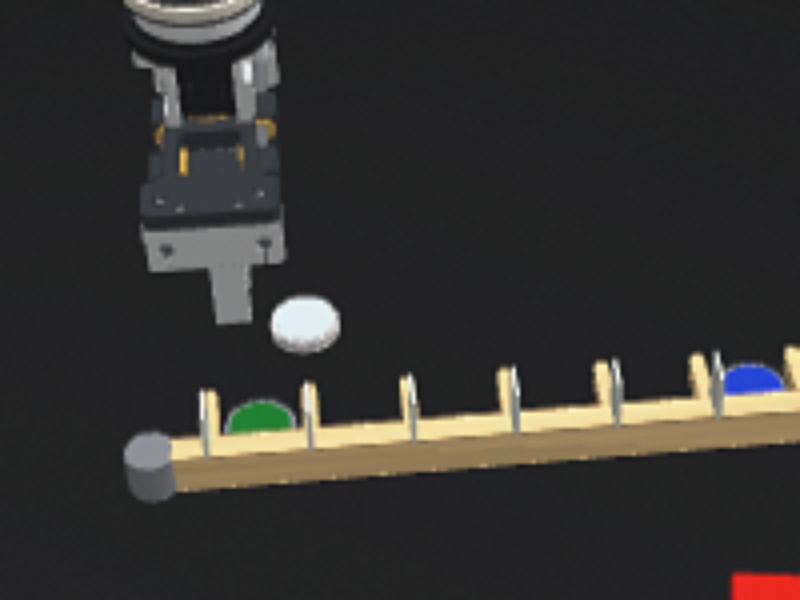

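Fingers stand left of the filter in the picture (fingers at (232,300), disc at (305,322)), still above the shelf. I'll lower and push along the rack.

>>> {"op": "servo_tool", "data": {"plan": [[0,0,0.1,0,0,0,24],[0,0,0.2,0,0,0,24],[0,0,0.2,0,0,0,24],[0,0,0.2,0,0,0,24],[0.06,0,0.2,0,0,0,24],[0.12,0,0.2,0,0,0,24],[0.18,0,0.2,0,0,0,24],[0.24,0,0.2,0,0,0,24],[0.3,0,0.2,0,0,0,24],[0.36,0,0.2,0,0,0,24],[0.42,0,0.2,0,0,0,24],[0.48,0,0.2,0,0,0,24]]}}

```text
time: 8.85
tool_pos: [0.5397, -0.0468, 0.0196]
ee_rot: [3.141, 0.0, 1.518]
wrist_force: [-0.3, 0.0, -0.4]
width: 0.0238
finger_force: 0.1
```

>>> {"op": "servo_tool", "data": {"plan": [[0.08,0,0,0,0,0,24],[0.16,0,0,0,0,0,24],[0.24,0,0,0,0,0,24],[0.32,0,0,0,0,0,24],[0.4,0,0,0,0,0,24],[0.48,0,0,0,0,0,24],[0.56,0,0,0,0,0,24],[0.64,0,0,0,0,0,24],[0.72,0,0,0,0,0,24],[0.8,0,0,0,0,0,24],[0.84,0,0,0,0,0,24],[0.86,0,0,0,0,0,24]]}}

```text
time: 9.85
tool_pos: [0.5441, 0.0392, 0.0194]
ee_rot: [-3.141, 0.0, 1.519]
wrist_force: [0.5, -0.2, 0.1]
width: 0.024
finger_force: 0.2
```

```bash
cat > look.py <<'E'
import sys
from h import *
q=(.6042,.0500,-.0533)
def rk(p): c,s=np.cos(q[2]),np.sin(q[2]); d=np.array(p[:2])-q[:2]; return np.array([c*d[0]+s*d[1],-s*d[0]+c*d[1]]).round(4)
for n in("scene","top"):
    im=robot.snapshot(n); cv2.imwrite(f"pics/{n}_{sys.argv[1]}.png",im[:,:,::-1])
    for f in robot.find_in("uv_filter",n)[:2]:print(n,np.round(f["extent"],1),round(f["conf"],2),rk(ray(n,*f["extent"][:2],.005)))
o=robot.get_obs();print(o["time"],o["tool_pos"],rk(o["tool_pos"]),o["ee_rot"],o["width"],o["wrist_force"])
E
python3 look.py a; python3 -c "
import cv2;i=cv2.imread('pics/scene_a.png');cv2.imwrite('pics/s4.png',cv2.resize(i[150:300,230:430],None,fx=4,fy=4))"
```

```text
scene [332.4 225.4  17.2  14.1] 0.6 [-0.0613  0.0216]
scene [119.  219.3  27.9  44.3] 0.36 [-0.1375 -0.476 ]
10.05 [0.54414771 0.03827675 0.01940068] [-0.0593 -0.0149] [-3.14152351e+00  1.28877985e-04  1.51761164e+00] 0.02391087550030011 [ 1.0131119  -0.24510332  0.25249007]
```

View pics/s4.png

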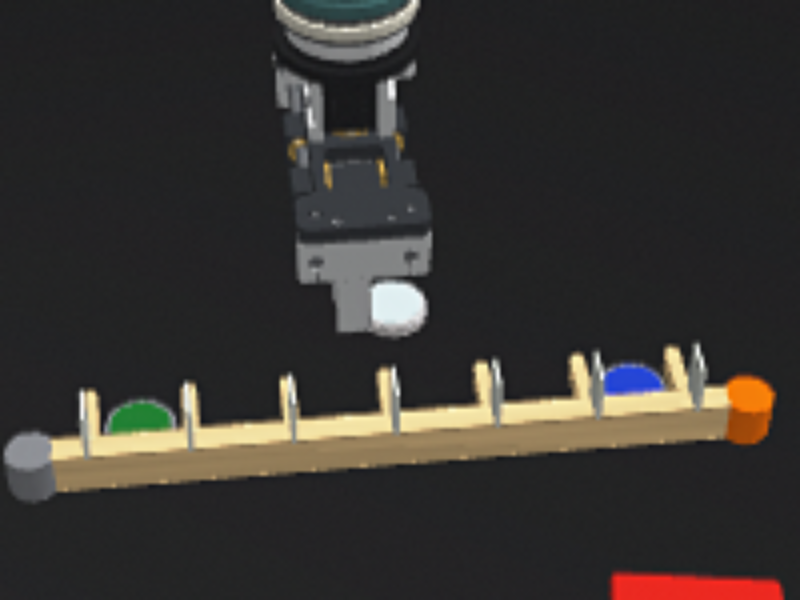

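The filter (398,307) sits squarely against both fingertips and is still short of the third gap (between the dividers at 390 and 490). I'll push 18 mm more, back off, rise and turn.

>>> {"op": "servo_tool", "data": {"plan": [[0.06,0,0,0,0,0,24],[0.11,0,0,0,0,0,24],[0.15,0,0,0,0,0,24],[0.17,0,0,0,0,0,24],[0.18,0,0,0,0,0,24],[0.18,0,0,0,0,0,24],[0.18,0,0,0,0,0,24]]}}

```text
time: 10.63
tool_pos: [0.5451, 0.0564, 0.0195]
ee_rot: [3.142, 0.0, 1.518]
wrist_force: [-0.1, 0.2, 0.6]
width: 0.0239
finger_force: 0.0
```

>>> {"op": "servo_tool", "data": {"plan": [[-0.15,0,0,0,0,0,24],[-0.3,0,0,0,0,0,24],[-0.3,0,-0.3,0,0,0,24],[-0.3,0,-0.6,0,0,0,24],[-0.3,0,-0.6,0,0,0,24]]}}

```text
time: 11.05
tool_pos: [0.5476, 0.0257, 0.086]
ee_rot: [3.13, 0.0, 1.517]
wrist_force: [0.2, -0.1, 0.7]
width: 0.0238
finger_force: 0.0
```

>>> {"op": "servo_tool", "data": {"plan": [[0,-0.3,0,0,0,1,12],[0,-0.6,0,0,0,1,12],[0,-0.6,0,0,0,1,12],[0,-0.6,0,0,0,1,12],[0,-0.6,0,0,0,1,12],[0,-0.6,0,0,0,1,12],[0,-0.6,0,0,0,1,12],[0,-0.6,0,0,0,1,12],[0,-0.6,0,0,0,1,12],[0,-0.6,0,0,0,1,12],[0,-0.6,0,0,0,1,12],[0,-0.6,0,0,0,1,12]]}}

```text
time: 12.05
tool_pos: [0.4834, 0.0295, 0.0791]
ee_rot: [3.141, 0.0, 0.011]
wrist_force: [-0.4, 0.0, -0.4]
width: 0.0123
finger_force: 0.0
```

```bash
python3 look.py b; python3 -c "
import cv2;i=cv2.imread('pics/top_b.png');cv2.imwrite('pics/s5.png',cv2.resize(i[190:340,220:420],None,fx=4,fy=4))"
```

```text
scene [339.1 227.4  20.7  16.1] 0.52 [-0.0527  0.0363]
top [307.3 274.9  16.2  11.3] 0.73 [-0.0535  0.0279]
12.25 [0.4834979  0.02954003 0.0792266 ] [-0.1194 -0.0269] [3.14148143e+00 2.28168654e-04 2.07732279e-02] 0.011839641084148736 [-0.40535266  0.04651425  0.28830999]
```

View pics/s5.png

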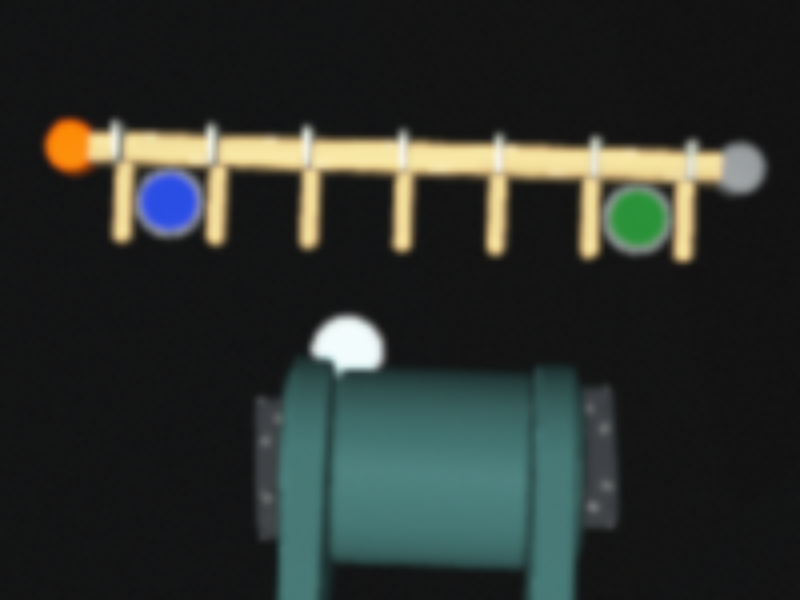

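The filter (347,350) lies in line with the third gap (dividers at 309 and 402), within about 2 mm. I'll line the hand up behind it.

>>> {"op": "servo_tool", "data": {"plan": [[0.12,-0.27,0,0,0,0.047,12],[0.23,-0.53,0,0,0,0.047,12],[0.23,-0.53,0,0,0,0.047,12],[0.23,-0.53,0.15,0,0,0.047,12],[0.23,-0.53,0.3,0,0,0.047,12],[0.23,-0.53,0.3,0,0,0.047,12],[0.23,-0.53,0.3,0,0,0.047,12],[0.23,-0.53,0.3,0,0,0.047,12]]}}

```text
time: 12.92
tool_pos: [0.5059, 0.0827, 0.05]
ee_rot: [3.141, -0.001, -0.056]
wrist_force: [0.3, -0.2, 0.6]
width: 0.012
finger_force: 0.0
```

```bash
python3 look.py c
```

```text
scene [417.4 251.9  11.7  18. ] 0.57 [0.0453 0.1969]
scene [336.6 226.2  18.8  10.7] 0.51 [-0.0575  0.031 ]
13.1167 [0.50631044 0.08284368 0.05048176] [-0.0995  0.0276] [-3.14152374e+00 -1.85187093e-03 -5.60041942e-02] 0.012079854177518671 [-0.28163131 -0.16605299  0.28602299]
```

>>> {"op": "servo_tool", "data": {"plan": [[0,0,0.15,0,0,0,12],[0,0,0.305,0,0,0,12],[0,0,0.305,0,0,0,12],[0,0,0.305,0,0,0,12],[0.08,0,0.305,0,0,0,12],[0.16,0,0.305,0,0,0,12],[0.24,0,0.305,0,0,0,12],[0.32,0,0.305,0,0,0,12],[0.39,0,0.305,0,0,0,12],[0.45,0,0.305,0,0,0,12],[0.49,0,0.305,0,0,0,12],[0.5,0,0.305,0,0,0,12]]}}

```text
time: 14.12
tool_pos: [0.5564, 0.0801, 0.0189]
ee_rot: [3.142, -0.0, -0.056]
wrist_force: [0.7, 0.5, -0.6]
width: 0.0122
finger_force: 0.1
```

```bash
python3 look.py d; python3 -c "
import cv2;i=cv2.imread('pics/scene_d.png');cv2.imwrite('pics/s6.png',cv2.resize(i[180:280,270:410],None,fx=5.7,fy=5.7,interpolation=cv2.INTER_CUBIC))"
```

```text
scene [338.  237.9  19.   13.1] 0.62 [-0.018   0.0292]
top [388.2 171.3  11.8  14.3] 0.41 [ 0.1958 -0.1522]
14.3167 [0.55532024 0.08019803 0.01880219] [-0.0504  0.0276] [ 3.14145600e+00  4.09603443e-04 -5.60281088e-02] 0.011849623502323955 [ 0.1085558   0.44715395 -0.23495185]
```

View pics/s6.png

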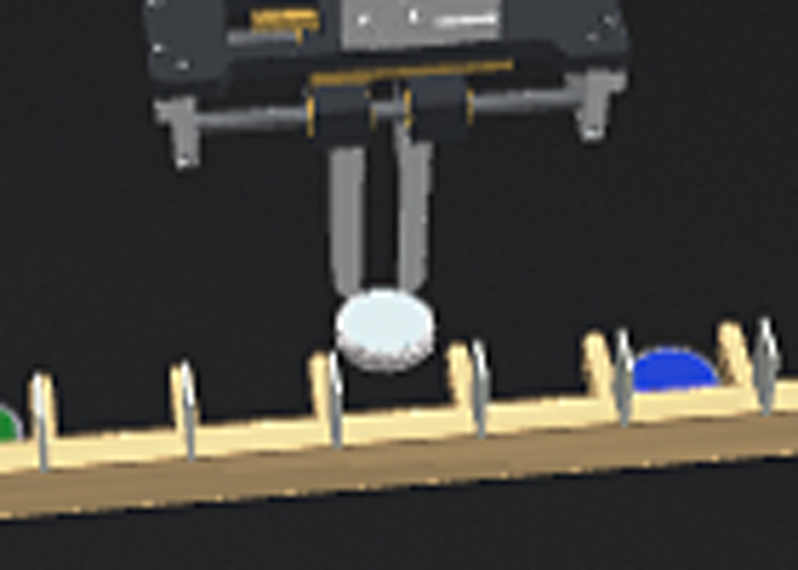

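The filter (385,325) is centred on the gap mouth with both fingers behind it. I'll push it home.

>>> {"op": "servo_tool", "data": {"plan": [[0.06,0,0,0,0,0,12],[0.12,0,0,0,0,0,12],[0.18,0,0,0,0,0,12],[0.24,0,0,0,0,0,12],[0.3,0,0,0,0,0,12],[0.35,0,0,0,0,0,12],[0.39,0,0,0,0,0,12],[0.42,0,0,0,0,0,12],[0.44,0,0,0,0,0,12],[0.45,0,0,0,0,0,12],[0.46,0,0,0,0,0,12],[0.46,0,0,0,0,0,12]]}}

```text
time: 15.32
tool_pos: [0.6015, 0.0776, 0.0189]
ee_rot: [3.141, 0.0, -0.056]
wrist_force: [0.9, 1.1, 0.2]
width: 0.0121
finger_force: 0.0
```

>>> {"op": "servo_tool", "data": {"plan": [[0.01,0,0,0,0,0,12],[0.02,0,0,0,0,0,12],[0.025,0,0,0,0,0,12],[0.025,0,0,0,0,0,12]]}}

```text
time: 15.65
tool_pos: [0.6033, 0.0775, 0.0188]
ee_rot: [3.141, 0.002, -0.056]
wrist_force: [-2.8, 1.0, 1.5]
width: 0.0116
finger_force: 1.1
```

```bash
python3 look.py e
```

```text
15.85 [0.60333439 0.0775032  0.01877013] [-0.0023  0.0274] [ 3.14145240e+00  1.50843890e-03 -5.60624859e-02] 0.012208022530022969 [-2.82557536  1.26469168  1.43643421]
```

A contact force of 2.8 N appears exactly where the rail was predicted. I'll withdraw and check.

>>> {"op": "servo_tool", "data": {"plan": [[-0.2,0,0,0,0,0,12],[-0.5,0,0,0,0,0,12],[-0.9,0,-0.2,0,0,0,12],[-1,0,-0.6,0,0,0,12],[-1,0,-1,0,0,0,12],[-1,0,-1,0,0,0,12],[-1,0,-1,0,0,0,12]]}}

```text
time: 16.43
tool_pos: [0.5072, 0.0832, 0.1233]
ee_rot: [-3.141, -0.011, -0.056]
wrist_force: [-0.3, 0.1, -0.3]
width: 0.0119
finger_force: 0.0
```

>>> {"op": "servo_tool", "data": {"plan": [[-0.4,0,-0.3,0,0,0,12],[-0.8,0,-0.5,0,0,0,12],[-0.8,0,-0.5,0,0,0,12],[-0.8,0,-0.5,0,0,0,12],[-0.8,0,-0.5,0,0,0,12]]}}

```text
time: 16.85
tool_pos: [0.4248, 0.0875, 0.1685]
ee_rot: [3.142, -0.001, -0.056]
wrist_force: [0.6, 0.5, 0.3]
width: 0.012
finger_force: 0.0
```

```bash
python3 look.py f; python3 -c "
import cv2;i=cv2.imread('pics/top_f.png');cv2.imwrite('pics/s7.png',cv2.resize(i[190:300,225:425],None,fx=4,fy=4,interpolation=cv2.INTER_CUBIC))"
```

```text
scene [340.7 249.6  22.4   9. ] 0.58 [0.0199 0.0303]
top [310.9 242.1  12.7  18.1] 0.59 [0.0229 0.0225]
17.05 [0.4246     0.08737058 0.16749505] [-0.1813  0.0277] [ 3.14111735e+00  2.30451026e-03 -5.64675421e-02] 0.011509919744065905 [-0.14606461 -0.35909369 -0.22587929]
```

View pics/s7.png

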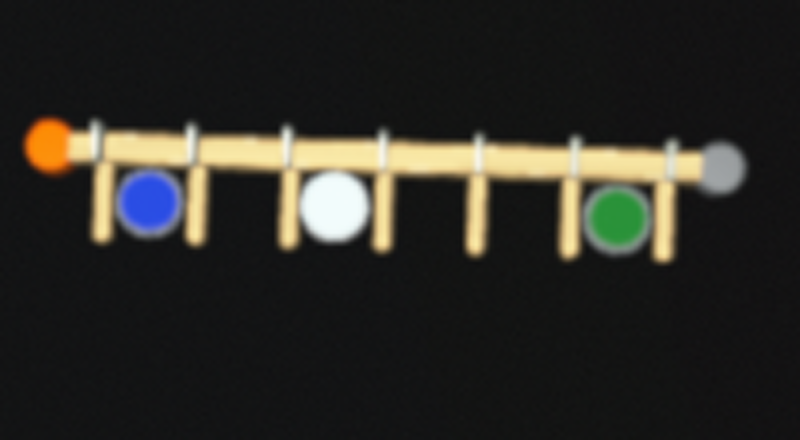

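The filter (335,207) is home against the rail in the third gap, level with the blue and green ones, and everything else is in place.

```bash
python3 -c "
from bench import robot
print(robot.close_job())"
```

```text
the job is handed in; nothing more can be done
None
```

The first three tabs from the orange cap were swept in turn, and the UV filter is flat and home in the third gap. The hand is clear and the job is handed in; no verdict was returned.

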